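# Lay out the ceramist's bench for firing a dental bridge

### The job

Lay out the bench for the next firing: set the round firing tray in the middle of the cooling stone and lay the metal bridge on the middle of the tray. Stand the plaster model behind the palette (on the side away from the robot), centred on it with a gap of about 3 cm; stand the amber bottle half-way between the palette and the stone, and the white powder jar at the palette's other end, in line with it with a gap of about 3 cm. Everything stands upright and is let go, and the glass dish and the little plaster die stay where they are.

Things in the scene. Friction and masses are not known exactly. Their poses are not given: they have to be found in the camera images.
- tray_center (a point): Round white ceramic firing tray: flat disc 60 mm in diameter, 14 mm thick, with a honeycomb of small grey holes on top; loose, lies flat on the mat. Point at its centre, half-way up (7 mm above its underside); z up.
- bridge_center (a point): Small gold-alloy (bright metal) dental bridge (three joined crowns in a row): 31 mm long along its own y, 11 mm wide along its own x, 10 mm high; loose, 15 g, lies on the mat. Point at its centre, 5 mm above its underside.
- model_center (a point): Off-white plaster dental model: block 46 mm (own x) by 56 mm (own y) and 20 mm high with a horseshoe of teeth on top, 30 mm high in all; loose. Point at its centre, 15 mm above its underside; z up. Which way its teeth look does not matter.
- vial_mid (a point): Amber glass bottle with a narrower neck and a black cap, 30 mm in diameter, 62 mm tall; loose, upright. Point on its axis 31 mm above its underside; z up. Grip the round body at or below this height.
- jar_mid (a point): Squat white powder jar with a white screw cap, 44 mm in diameter, 45 mm tall; loose, upright. Point on its axis 22.5 mm above its underside; z up.
- palette: White ceramic mixing palette with five wells in a row, fixed: 60 mm (own x) by 120 mm (own y), 14 mm high, on the mat. Origin at the centre of its underside (3 mm above the bench, the mat's top); +x points away from the robot (behind), y along its length. Turned by up to about 7 degrees; the stone lies beyond one of its two ends, either left or right.
- stone: Square grey cooling stone, plain slab 80 x 80 mm, 20 mm high, fixed on the mat. Origin at the centre of its underside (3 mm above the bench; the stone's top is at 23 mm). The centres of stone and palette are 0.20 to 0.24 m apart. All loose things start on the grey mat, which covers the whole working area and whose top is 3 mm above the bench (z = 0.003).
- dish: Bystander: small open round greenish glass dish, 36 mm across, 24 mm tall, standing among the things. Origin at the centre of its underside. Leave it alone.
- die: Bystander: little plaster die (a single tooth on a round foot), 20 mm in diameter, 28 mm tall, standing behind the cooling stone. Origin at the centre of its underside. Leave it alone.

How it is judged:
By the outcome, as a careful person would: the job done as asked, in the order asked, and still so for the second after the job is handed in, with the robot touching nothing.
It also fails if it takes over 128 s, if anything falls off the work surface, if the arm or the gripper's body presses on something with over 40 N, if the wrist force passes 120 N, or if a joint passes its speed limit or range.

### The arm

A 6-joint arm with a two-finger parallel gripper is mounted at the origin on the work surface. World frame = base frame: x ahead of the robot, y to its left, z up, the work surface at z = 0. Lengths are in m, angles in degrees, forces in N, time in s.
With the tool pointing down it reaches from about 0.375 to 0.975 m from the base axis. Payload 3.8 kg.
Tool frame: the origin (TCP) lies between the finger pads; the fingertips stand 19 mm ahead of it and the grasp point (between the pads) is the TCP; z points along the fingers, y is the direction in which the jaws open and shut (so a half turn about z gives the same grasp; the last joint's range is limited). The gripper opens to 85 mm and grips with 20 to 120 N. Pads are 22 mm wide; open, the fingers measure 114 mm over their backs; the gripper's body (76 mm by 85 mm) begins 54 mm behind the grasp point. The pads swing forward as they close: fully open they stand 13 mm farther back than shut.
Start: joints at [69.219, 15.12, 91.902, -0, 72.978, -2.114], TCP at [0.216, 0.639, 0.25] pointing down, gripper open.
Joint ranges: [-150.88, 150.88], [-54.13, 125.18], [17.81, 147.31], [-75.09, 255.09], [0, 152.58], [-146.25, 146.25]. Speed limits (degrees/s): [147.25, 147.25, 180, 180, 180, 180].

### API

Orientations are given as [roll, pitch, yaw] about the fixed x, y, z axes, in that order (R = Rz(yaw) Ry(pitch) Rx(roll)).
In Python, from bench import read_state, capture, camera_info, order gives the robot as it stands.
- The arm moves only by the tool jog_arm, never from a script. Its argument "deltas" is a list that holds one entry, the list of rows, each a list of 5 numbers: the shift along the tool's x, y, z in mm, then the turn about the tool's z in degrees, then the closure, from -1 (fully open) to 1 (shut). A call has exactly 8 rows; each row shifts and turns the pose as measured when the row begins, along the tool's axes as they then stand; what a row does not reach is not made up. A row lasts 1/12 s, in which the tool goes at most 41.7 mm and 7.16 degrees, less where a joint would pass 70% of its speed; a pose out of reach is approached as far as the arm can. A call with a gripper value outside its range is refused whole. The fingers move at their own pace and stop on an object; "newtons" is the grip in N (left out, the last holds). Time passes only in rows, so rows that do not move let the fingers close, or fill a call up. It gives the time, the measured TCP pose, the force and the opening at its end, in the units of the state.
- read_state(): the state, without advancing time (a new reading comes with each control period).
- capture(name): name is "scene" or "top"; returns the picture (480x640x3 uint8, red, green, blue); there is no depth.
- camera_info(name): a dict with "K" (3x3 intrinsics, pixels), "world_to_cam" (4x4, takes a point from world to camera coordinates). Camera axes: x right, y down, z forward; pixel columns grow to the right and rows downward; lengths in m; the calibration is good to about 2 mm. A picture is of the moment at which its call begins. camera_info takes no time and is no camera call.
- order.close_job(): hands the job in, once; it reports no verdict.
The state is a dict: "clock": time; "qpos": joint angles; "joint_velocities": joint speeds; "joint_efforts": joint torques, N m; "tcp_pos": TCP position; "eef_rot": TCP orientation; "ft_force": force on the tool from outside, world axes, zero at the start; "wrist_torque": the same for the moment, N m; "opening": finger opening in m.
Only numpy, scipy, OpenCV 4.12 (cv2) and the standard library are available. Lean on these libraries where they do the work, as an engineer would, in place of code of your own. Each camera call takes 0.05 s, during which the arm holds its last target. There are 200 camera calls.

## Working session

There is one attempt and no reset: what is moved stays moved. The work goes in short steps, Python scripts to look and compute and a tool call to move; the robot and the scene stay as the last step left them, time stands still between calls to the robot, and variables do not carry over. Pictures are saved under pics/ and viewed, about 12 in all and at most 16, crops included, and the job is handed in when it is done.

Besides the shell and the picture viewer there is one more tool, called after "Call:" in YAML: its name, and indented under it one key for each argument. jog_arm: Moves the arm, as the interface text tells. Its arguments: {"type":"object","properties":{"deltas":{"type":"array"},"newtons":{"type":"number"}},"required":["deltas"]}

```bash
mkdir -p pics; ls; python3 - <<'E'
from bench import *
import cv2,numpy as np
s=read_state();print(s['clock'],s['tcp_pos'],s['eef_rot'],s['opening'])
for n in('top','scene'):
    cv2.imwrite(f'pics/{n}0.png',capture(n)[:,:,::-1]);i=camera_info(n);print(n,np.round(i['K'],1).tolist(),np.round(i['world_to_cam'],3).tolist())
E
```

```text
pics
0.0 [0.21582638 0.63883008 0.24897191] [-1.79872474e+02 -3.75750930e-03  1.61332521e+02] 0.08552834748730033
top [[474.1, 0.0, 318.7], [0.0, 474.1, 243.0], [0.0, 0.0, 1.0]] [[-0.027, -1.0, -0.003, 0.027], [-0.987, 0.027, -0.156, 0.549], [0.157, -0.001, -0.988, 1.136], [0.0, 0.0, 0.0, 1.0]]
scene [[502.8, 0.0, 315.3], [0.0, 502.8, 243.2], [0.0, 0.0, 1.0]] [[0.49, 0.872, -0.002, -0.255], [0.46, -0.261, -0.849, -0.201], [-0.741, 0.415, -0.529, 1.391], [0.0, 0.0, 0.0, 1.0]]
```

View pics/top0.png

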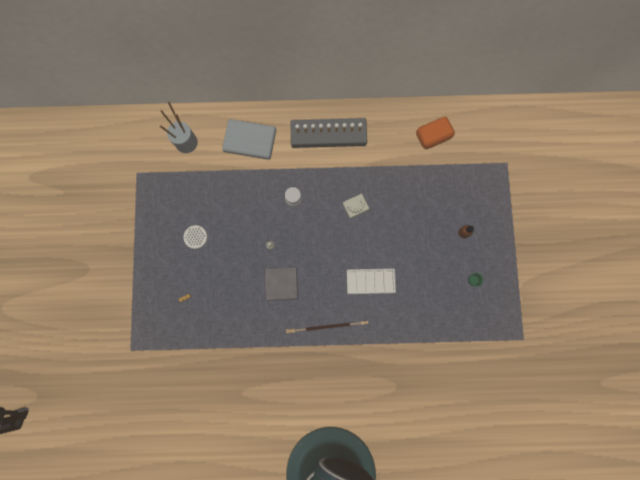

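View pics/scene0.png

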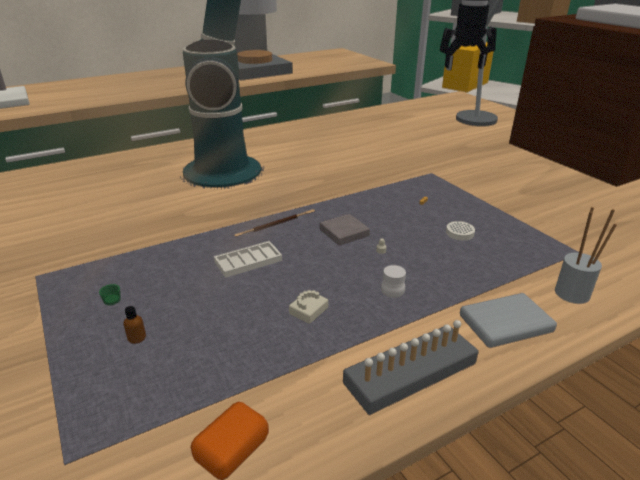

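Top view: tray (195,237), bridge (184,298), jar (293,196), model (356,206), bottle (465,231), dish (475,280), die (270,244), stone (281,284) on the left, and palette (371,281). Next I measure them with masks.

```bash
cat > h.py <<'E'
from bench import *
import cv2,numpy as np
def ray(n,p,z):
    i=camera_info(n);T=np.array(i['world_to_cam']);R,t=T[:3,:3],T[:3,3];c=-R.T@t
    d=R.T@np.linalg.inv(i['K'])@[p[0],p[1],1];return (c+d*(z-c[2])/d[2])[:2]
def proj(n,P):
    i=camera_info(n);T=np.array(i['world_to_cam']);q=np.array(i['K'])@(T[:3,:3]@P+T[:3,3]);return q[:2]/q[2]
def blob(m,box):
    u,v,w,h=box;s=np.zeros_like(m);s[v:v+h,u:u+w]=m[v:v+h,u:u+w]
    c=max(cv2.findContours(s,cv2.RETR_EXTERNAL,cv2.CHAIN_APPROX_NONE)[0],key=cv2.contourArea)
    return c
def rect(n,c,z):  # min area rect in world at plane z: centre, size, yaw of long side
    w=np.array([ray(n,p,z) for p in c[:,0]]);r=cv2.minAreaRect((w*1000).astype(np.float32))
    b=cv2.boxPoints(r);e=max((b[1]-b[0],b[2]-b[1]),key=np.linalg.norm)
    return np.round(r[0],1),np.round(r[1],1),round(float(np.degrees(np.arctan2(e[1],e[0]))%180),1)
E
python3 - <<'E'
from h import *
im=cv2.imread('pics/top0.png');hsv=cv2.cvtColor(im,40)
T=np.array(camera_info('top')['world_to_cam']);print('cam',-T[:3,:3].T@T[:3,3])
br=cv2.inRange(im,(125,)*3,(255,)*3); mat=cv2.medianBlur(im,3).astype(int)
bgr=mat.mean(axis=2); 
sat=cv2.inRange(hsv,(0,110,40),(90,255,255))
bl=mat[:,:,0]-mat[:,:,2]; stone=((bl<9)&(bgr>60)).astype(np.uint8)*255
for n,m,b,z in [('tray',br,(175,217,40,40),.017),('palette',br,(335,260,70,45),.017),('jar',br,(280,180,30,35),.048),('model',br,(338,190,40,32),.023),('die',br,(260,235,20,18),.02),('bridge',sat,(172,285,25,25),.009),('bottle',sat,(452,220,28,22),.03),('dish',sat,(462,268,28,26),.015),('stone',stone,(255,258,55,50),.023)]:
    try:
        c=blob(m,b);M=cv2.moments(c);g=(M['m10']/M['m00'],M['m01']/M['m00'])
        print(n,np.round(g,1),np.round(ray('top',g,z)*1000,1),'rect',rect('top',c,z))
    except Exception as e: print(n,e)
crop=cv2.resize(im[180:330,160:500],None,fx=2.35,fy=2.35,interpolation=cv2.INTER_CUBIC);cv2.imwrite('pics/crop0.png',crop)
print(im[284,281],im[260,330],im[230,465],im[238,470])
E
```

```text
cam [0.36529294 0.01354319 1.20767392]
tray [194.7 236.3] [579.9 327.6] rect (array([580.2, 327.4]), array([59.4, 58.8]), 44.9)
palette [370.5 280.9] [ 454.  -115.5] rect (array([ 454.2, -116. ]), array([121. ,  62.1]), 89.9)
jar [292.2 194.3] [674.8  75.3] rect (array([674.4,  74.5]), array([37.8, 38.9]), 178.8)
model [355.3 204.9] [649.  -84.7] rect (array([649.1, -85. ]), array([44.3, 53.3]), 114.0)
die [268.9 243.6] [555.3 138.1] rect (array([555.6, 137.9]), array([5.1, 7.7]), 179.4)
bridge [184.1 297.6] [425.6 354.1] rect (array([425.6, 354.3]), array([ 7.4, 27.6]), 111.9)
bottle [464.5 230.9] [ 572.5 -356.7] rect (array([ 572.1, -357.7]), array([22.5, 17.6]), 25.5)
dish max() iterable argument is empty
stone [282.  282.5] [455.6 106.2] rect (array([456.1, 106.8]), array([136.4, 122.3]), 88.4)
[103 106 110] [100  96  98] [51 69 97] [94 91 93]
```

View pics/crop0.png

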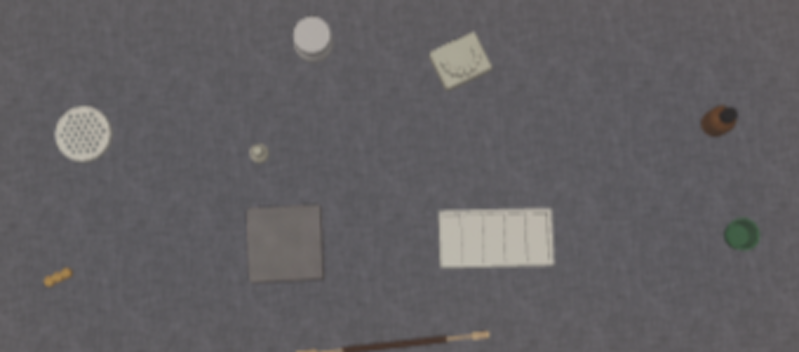

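```bash
python3 - <<'E'
from h import *
im=cv2.imread('pics/top0.png');S=4
def up(b): u,v,w,h=b; return cv2.resize(im[v:v+h,u:u+w],None,fx=S,fy=S,interpolation=cv2.INTER_CUBIC)
def run(n,b,f,z):
    c=up(b).astype(np.float32); m=f(c).astype(np.uint8)*255
    m=cv2.morphologyEx(m,cv2.MORPH_OPEN,np.ones((5,5)))
    k=max(cv2.findContours(m,0,1)[0],key=cv2.contourArea).astype(float)
    k=(k+.5)/S-.5+np.array(b[:2]); M=cv2.moments(k.astype(np.float32)); g=np.array([M['m10'],M['m01']])/M['m00']
    print(n,np.round(g,1),np.round(ray('top',g,z)*1000,1),rect('top',k,z))
br=lambda c:c.min(2)>135
G=lambda c:cv2.GaussianBlur(c,(0,0),7)
run('stone',(255,258,55,52),lambda c:(G(c)[:,:,2]-G(c)[:,:,0])>2.5,.023)
run('palette',(335,255,75,52),br,.017)
run('model',(335,185,45,40),br,.023)
run('bridge',(170,285,28,25),lambda c:(c[:,:,2]-c[:,:,0])>25,.008)
run('jar',(278,180,32,30),lambda c:c.min(2)>150,.048)
run('cap',(452,218,30,24),lambda c:c.max(2)<55,.062)
run('bottle',(452,218,30,24),lambda c:(c[:,:,2]-c[:,:,0])>20,.025)
run('dish',(460,268,32,26),lambda c:(c[:,:,1]-c[:,:,2])>12,.012)
sc=cv2.imread('pics/scene0.png'); print('scene cap',ray('scene',(131,312),.065),'base ctr',ray('scene',(136,336),.003))
print('jar scene top',ray('scene',(394.5,273),.048))
E
```

```text
stone [280.9 283.4] [453.3 108.9] (array([453.5, 109. ]), array([80.6, 80.2]), 1.9)
palette [370.6 280.8] [ 454.2 -115.8] (array([ 454.4, -115.8]), array([120.7,  60.7]), 89.5)
model [355.9 203.3] [653.3 -86.3] (array([649. , -84.6]), array([41.8, 52.2]), 113.1)
bridge [184.1 297.5] [425.8 354.4] (array([426. , 354.4]), array([12.6, 32.3]), 114.6)
jar [292.1 194.3] [674.9  75.4] (array([674.8,  75.4]), array([35.3, 35. ]), 88.8)
cap [469.5 228.8] [ 571.8 -359.1] (array([ 571.9, -359.2]), array([12. , 16.2]), 132.5)
bottle [464.2 231.6] [ 571.6 -357.3] (array([ 571.7, -358.3]), array([28.3, 32.7]), 120.6)
dish [475.6 279.2] [ 451.2 -380.8] (array([ 451.6, -380.3]), array([36.5, 34.4]), 85.3)
scene cap [ 0.58341399 -0.36082605] base ctr [ 0.56710535 -0.36123827]
jar scene top [0.68099988 0.0712084 ]
```

Stone (453,109), palette (454,-116, yaw about -0.5°), tray (580,328), bridge (426,354, long side 114°), model (649,-85, 113°), jar (675,75), bottle (572,-358). The first move is to the tray.

```bash
cat > to.py <<'E'
import sys
from h import *
from scipy.spatial.transform import Rotation as Ro
x,y,z,yaw=map(float,sys.argv[1:5]);s=read_state();e=s['eef_rot'];p=np.array(s['tcp_pos'])
d=np.array([x,y,z])/1000-p
turn=(e[2]-yaw+180)%360-180
print('t',round(s['clock'],1),'pos',np.round(p*1000,1),'rpy',np.round(e,1),'open',round(s['opening']*1000,1),'F',np.round(s['ft_force'],1))
print('turn',round(turn,1),'then d',np.round(Ro.from_euler('xyz',[e[0],e[1],yaw],degrees=True).inv().apply(d)*1000,1))
print('without turn d',np.round(Ro.from_euler('xyz',e,degrees=True).inv().apply(d)*1000,1))
E
python3 to.py 580 327.5 120 161.3
```

```text
t 0.1 pos [215.8 638.9 249.1] rpy [-179.9   -0.   161.3] open 85.5 F [ 0.5 -0.3  0.8]
turn 0.0 then d [-444.8 -177.9  129.4]
without turn d [-444.7 -178.2  129.4]
```

Call:
jog_arm:
  deltas:
    - [[-28,-11,8,0,-0.64],[-28,-11,8,0,-0.64],[-28,-11,8,0,-0.64],[-28,-11,8,0,-0.64],[-28,-11,8,0,-0.64],[-28,-11,8,0,-0.64],[-28,-11,8,0,-0.64],[-28,-11,8,0,-0.64]]
  newtons: 40

```text
clock: 0.77
tcp_pos: [0.4002, 0.4822, 0.1798]
eef_rot: [-179.9, -0.2, 162.0]
ft_force: [-0.4, -0.3, -0.1]
opening: 0.0701
```

Call:
jog_arm:
  deltas:
    - [[-28,-11,8,0,-0.64],[-28,-11,8,0,-0.64],[-28,-11,8,0,-0.64],[-28,-11,8,0,-0.64],[-28,-11,8,0,-0.64],[-28,-11,8,0,-0.64],[-28,-11,8,0,-0.64],[-28,-11,8,0,-0.64]]

```text
clock: 1.43
tcp_pos: [0.5908, 0.3178, 0.1071]
eef_rot: [-179.5, -0.5, 162.0]
ft_force: [0.5, 1.0, 0.6]
opening: 0.0703
```

```bash
python3 to.py 580 327.5 60 161.3
```

```text
t 1.4 pos [590.8 317.8 107.1] rpy [-179.5   -0.5  162. ] open 70.3 F [0.5 1.  0.6]
turn 0.7 then d [12.9  6.1 47.2]
without turn d [12.9  6.3 47.2]
```

Call:
jog_arm:
  deltas:
    - [[4,2,8,0.7,-0.64],[4,2,12,0,-0.64],[4,2,14,0,-0.64],[1,0,14,0,-0.64],[0,0,12,0,-0.64],[0,0,8,0,-0.64],[0,0,5,0,-0.64],[0,0,0,0,-0.64]]

```text
clock: 2.1
tcp_pos: [0.5821, 0.3261, 0.0277]
eef_rot: [-179.6, -0.4, 161.0]
ft_force: [-0.6, 0.1, 2.6]
opening: 0.0702
```

```bash
python3 to.py 580 327.5 20 161.3; python3 - <<'E'
from h import *
a=capture('top')[:,:,::-1][200:275,150:240];b=capture('scene')[:,:,::-1][180:280,400:520]
cv2.imwrite('pics/tray1.png',np.hstack([cv2.resize(a,(480,400),interpolation=2)[:, :400],cv2.resize(b,(400,400)) ]))
E
```

```text
t 2.1 pos [582.1 326.1  27.7] rpy [-179.6   -0.4  161. ] open 70.2 F [-0.6  0.1  2.6]
turn -0.3 then d [2.3 0.7 7.7]
without turn d [2.3 0.7 7.7]
```

View pics/tray1.png

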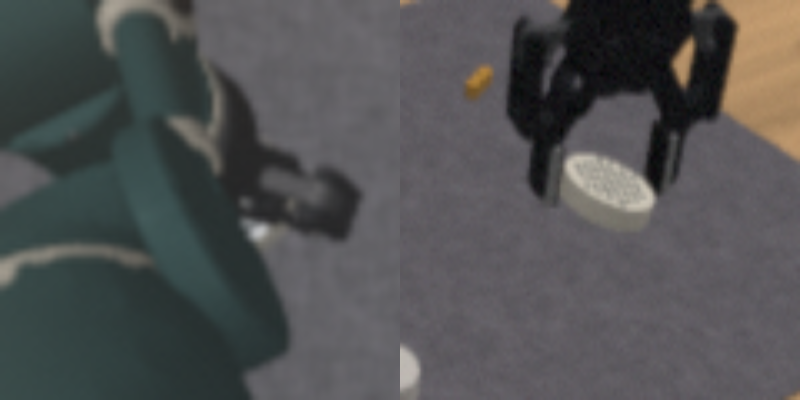

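The fingers straddle the tray with their tips a little above the mat, and the bridge is untouched at the upper left. I'll go down and grip.

Call:
jog_arm:
  deltas:
    - [[1,0.5,3,0,-0.64],[1,0,3,0,-0.64],[0,0,2,0,-0.64],[0,0,0,0,-0.5],[0,0,0,0,-0.2],[0,0,0,0,-0.2],[0,0,0,0,-0.2],[0,0,0,0,-0.2]]
  newtons: 40

```text
clock: 2.87
tcp_pos: [0.5794, 0.3279, 0.0199]
eef_rot: [-179.6, -0.4, 161.1]
ft_force: [-0.1, 0.5, 1.1]
opening: 0.0584
```

```bash
python3 to.py 453.4 109 70 161.3
```

```text
t 2.9 pos [579.4 327.9  19.9] rpy [-179.6   -0.4  161.1] open 58.4 F [-0.1  0.5  1.1]
turn -0.2 then d [  49.5 -248.1  -48. ]
without turn d [  48.6 -248.2  -48. ]
```

Call:
jog_arm:
  deltas:
    - [[0,0,-4,0,-0.2],[0,0,-10,0,-0.2],[0,0,-16,0,-0.2],[0,0,-16,0,-0.2],[3,-14,-10,0,-0.2],[6,-29,0,0,-0.2],[6,-29,0,0,-0.2],[6,-29,0,0,-0.2]]

```text
clock: 3.53
tcp_pos: [0.5287, 0.2408, 0.0824]
eef_rot: [-179.7, -0.2, 161.3]
ft_force: [0.7, 0.9, -2.0]
opening: 0.0579
```

Call:
jog_arm:
  deltas:
    - [[6,-29,0,0,-0.2],[6,-29,0,0,-0.2],[6,-29,0,0,-0.2],[5,-26,0,0,-0.2],[2,-14,0,0,-0.2],[1,-6,0,0,-0.2],[0,0,0,0,-0.2],[0,0,0,0,-0.2]]

```text
clock: 4.2
tcp_pos: [0.4559, 0.1147, 0.0874]
eef_rot: [-179.8, -0.1, 161.1]
ft_force: [-0.8, 0.1, -0.5]
opening: 0.0583
```

```bash
python3 to.py 453.4 109 42 161.3; python3 - <<'E'
from h import *
b=capture('scene')[:,:,::-1][120:270,280:440]
cv2.imwrite('pics/tray2.png',cv2.resize(b,(480,450)))
E
```

```text
t 4.2 pos [455.9 114.7  87.4] rpy [-1.798e+02 -1.000e-01  1.611e+02] open 58.3 F [-0.8  0.1 -0.5]
turn -0.2 then d [ 0.5 -6.  45.5]
without turn d [ 0.4 -6.  45.5]
```

View pics/tray2.png

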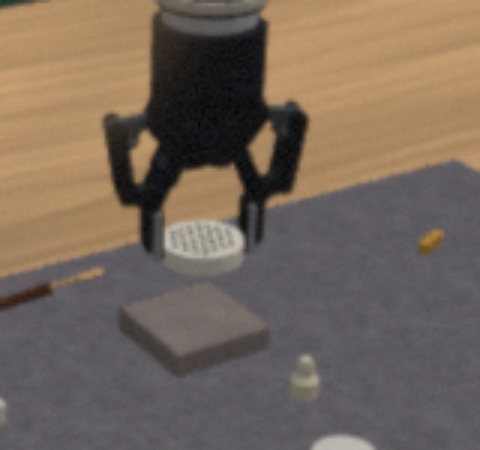

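The tray is held level over the stone. Now I lower it; contact is expected at TCP z of about 40 mm.

Call:
jog_arm:
  deltas:
    - [[0,-2,5,0,-0.2],[0,-2,8,0,-0.2],[0,-1.5,10,0,-0.2],[0,-0.5,10,0,-0.2],[0,0,7,0,-0.2],[0,0,4,0,-0.2],[0,0,0,0,-0.2],[0,0,0,0,-0.2]]

```text
clock: 4.92
tcp_pos: [0.458, 0.1125, 0.0395]
eef_rot: [-179.9, -0.0, 161.4]
ft_force: [-3.8, -2.0, 11.8]
opening: 0.0582
```

```bash
python3 to.py 453.4 109 40 161.3
```

```text
t 4.9 pos [458.  112.5  39.5] rpy [-179.9   -0.   161.4] open 58.2 F [-3.8 -2.  11.8]
turn 0.1 then d [ 3.2 -4.8 -0.4]
without turn d [ 3.2 -4.8 -0.4]
```

Call:
jog_arm:
  deltas:
    - [[0,0,-4,0,-0.2],[0,0,-3,0,-0.2],[2,-3,0,0,-0.2],[1.5,-2,0,0,-0.2],[0,0,0,0,-0.2],[0,0,0,0,-0.2],[0,0,0,0,-0.2],[0,0,0,0,-0.2]]

```text
clock: 5.58
tcp_pos: [0.4514, 0.1084, 0.0452]
eef_rot: [-179.8, -0.1, 161.4]
ft_force: [-0.6, 0.3, -0.9]
opening: 0.0583
```

```bash
python3 to.py 453.4 109 40 161.3
```

```text
t 5.6 pos [451.4 108.4  45.2] rpy [-1.798e+02 -1.000e-01  1.614e+02] open 58.3 F [-0.6  0.3 -0.9]
turn 0.1 then d [-1.7  1.2  5.2]
without turn d [-1.7  1.2  5.2]
```

Call:
jog_arm:
  deltas:
    - [[-1.5,1,0,0,-0.2],[0,0,2,0,-0.2],[0,0,2,0,-0.2],[0,0,0.7,0,-0.2],[0,0,0,0,-0.2],[0,0,0,0,-0.2],[0,0,0,0,-0.2],[0,0,0,0,-0.2]]

```text
clock: 6.25
tcp_pos: [0.4535, 0.109, 0.0398]
eef_rot: [-179.8, -0.1, 161.4]
ft_force: [0.1, 0.3, -0.3]
opening: 0.0582
```

```bash
python3 to.py 453.4 109 40 161.3
```

```text
t 6.2 pos [453.5 109.   39.8] rpy [-1.798e+02 -1.000e-01  1.614e+02] open 58.2 F [ 0.1  0.3 -0.3]
turn 0.1 then d [ 0.1 -0.  -0.2]
without turn d [ 0.1 -0.  -0.2]
```

Call:
jog_arm:
  deltas:
    - [[0,0,0,0,-0.6],[0,0,0,0,-0.68],[0,0,0,0,-0.68],[0,0,0,0,-0.68],[0,0,-8,0,-0.68],[0,0,-16,0,-0.68],[0,0,-20,0,-0.68],[0,0,-20,0,-0.68]]

```text
clock: 6.92
tcp_pos: [0.4495, 0.1084, 0.1026]
eef_rot: [-179.5, -0.7, 161.4]
ft_force: [-0.1, 0.0, -0.9]
opening: 0.0717
```

Call:
jog_arm:
  deltas:
    - [[0,0,-10,6,-0.2],[0,0,0,6,-0.2],[0,0,0,6,0],[0,0,0,6,0.2],[0,0,0,6,0.3],[0,0,0,6,0.3],[0,0,0,6,0.3],[0,0,0,5,0.3]]

```text
clock: 7.58
tcp_pos: [0.4555, 0.1096, 0.1257]
eef_rot: [179.9, 0.1, 112.3]
ft_force: [-0.5, 0.0, -0.7]
opening: 0.0299
```

```bash
python3 to.py 426 354.4 110 114
```

```text
t 7.6 pos [455.5 109.6 125.7] rpy [1.799e+02 1.000e-01 1.123e+02] open 29.9 F [-0.5  0.  -0.7]
turn -1.7 then d [235.7  72.6  15.4]
without turn d [237.8  65.4  15.3]
```

Call:
jog_arm:
  deltas:
    - [[20,6,0,-1,0.3],[38,11.5,0,0,0.3],[38,11.5,0,0,0.3],[38,11.5,0,0,0.3],[38,11.5,0,0,0.3],[38,11.5,0,0,0.3],[18,6,0,0,0.3],[4,1,0,0,0.3]]

```text
clock: 8.25
tcp_pos: [0.4317, 0.3603, 0.1323]
eef_rot: [179.3, 0.1, 112.6]
ft_force: [-0.4, 0.5, -0.0]
opening: 0.0297
```

```bash
python3 to.py 426 354.4 50 113.5; python3 - <<'E'
from h import *
b=capture('scene')[:,:,::-1][140:280,300:480]; a=capture('top')[:,:,::-1][220:340,160:320]
cv2.imwrite('pics/br1.png',np.hstack([cv2.resize(b,(400,311),interpolation=2),cv2.resize(a,(400,311),interpolation=2)]))
E
```

```text
t 8.2 pos [431.7 360.3 132.3] rpy [1.793e+02 1.000e-01 1.126e+02] open 29.7 F [-0.4  0.5 -0. ]
turn -0.9 then d [-2.9 -8.6 82.2]
without turn d [-3.1 -8.5 82.2]
```

View pics/br1.png

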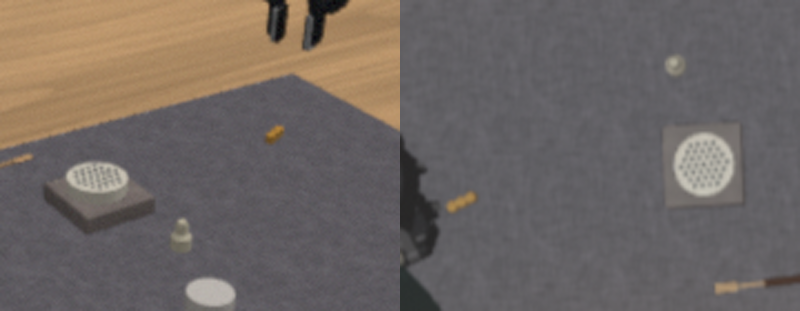

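The tray sits centred on the stone. I go down to the bridge and measure where the tray ended up.

Call:
jog_arm:
  deltas:
    - [[-1,-3,10,-0.9,0.3],[-1,-3,16,0,0.3],[-1,-2,20,0,0.3],[0,0,20,0,0.3],[0,0,12,0,0.3],[0,0,5,0,0.3],[0,0,0,0,0.3],[0,0,0,0,0.3]]

```text
clock: 9.02
tcp_pos: [0.4258, 0.3377, 0.0434]
eef_rot: [179.7, 0.5, 113.2]
ft_force: [-0.0, 0.6, 0.1]
opening: 0.0299
```

```bash
python3 to.py 426 354.4 23 113.5; python3 - <<'E'
from h import *
im=capture('top')[:,:,::-1].copy();c=blob(cv2.inRange(im,(125,)*3,(255,)*3),(262,262,40,40));print('tray',rect('top',c,.037))
E
```

```text
t 9.0 pos [425.8 337.7  43.4] rpy [179.7   0.5 113.2] open 29.9 F [-0.   0.6  0.1]
turn -0.3 then d [15.4  6.7 20.3]
without turn d [15.4  6.6 20.3]
tray (array([453.5, 107.6]), array([59.4, 59.2]), 88.4)
```

Call:
jog_arm:
  deltas:
    - [[8,3,0,0,0.3],[5,2,0,0,0.3],[2,1,0,0,0.3],[0,0,0,0,0.3],[0,0,0,0,0.3],[0,0,0,0,0.3],[0,0,0,0,0.3],[0,0,0,0,0.3]]

```text
clock: 9.73
tcp_pos: [0.4286, 0.3584, 0.0484]
eef_rot: [179.2, 0.3, 113.2]
ft_force: [-0.2, -0.6, -0.1]
opening: 0.0304
```

```bash
python3 to.py 426 354.4 23 113.5; python3 - <<'E'
from h import *
b=capture('scene')[:,:,::-1][130:230,370:490]
cv2.imwrite('pics/br2.png',cv2.resize(b,(480,400),interpolation=2))
E
```

```text
t 9.7 pos [428.6 358.4  48.4] rpy [179.2   0.3 113.2] open 30.4 F [-0.2 -0.6 -0.1]
turn -0.3 then d [-2.5 -4.4 25.3]
without turn d [-2.5 -4.4 25.3]
```

View pics/br2.png

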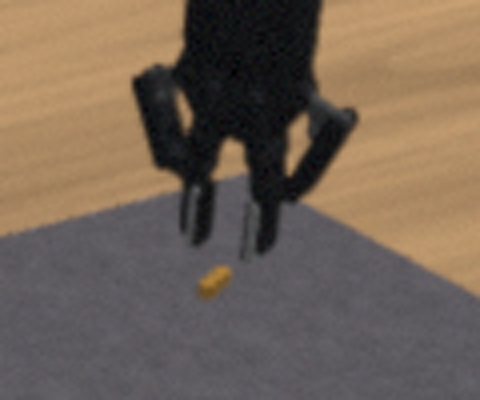

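Call:
jog_arm:
  deltas:
    - [[-1,-2,3,0,0.3],[-1,-1.5,6,0,0.3],[0,0,6,0,0.3],[0,0,5,0,0.3],[0,0,2,0,0.3],[0,0,0,0,0.3],[0,0,0,0,0.3],[0,0,0,0,0.3]]

```text
clock: 10.45
tcp_pos: [0.425, 0.3533, 0.0222]
eef_rot: [179.4, 0.4, 113.2]
ft_force: [0.0, 0.3, 0.5]
opening: 0.0299
```

```bash
python3 to.py 426 354.4 23 113.5
```

```text
t 10.4 pos [425.  353.3  22.2] rpy [179.4   0.4 113.2] open 29.9 F [0.  0.3 0.5]
turn -0.3 then d [ 0.6  1.3 -0.7]
without turn d [ 0.6  1.3 -0.7]
```

Call:
jog_arm:
  deltas:
    - [[0.5,1,-1,0,0.3],[0,0,0,0,0.4],[0,0,0,0,0.5],[0,0,0,0,0.7],[0,0,0,0,0.9],[0,0,0,0,0.9],[0,0,0,0,0.9],[0,0,0,0,0.9]]
  newtons: 30

```text
clock: 11.12
tcp_pos: [0.4268, 0.3552, 0.0247]
eef_rot: [179.2, 0.4, 113.2]
ft_force: [-0.0, 0.3, 0.2]
opening: 0.0095
```

Call:
jog_arm:
  deltas:
    - [[0,0,-4,0,0.9],[0,0,-12,0,0.9],[0,0,-20,0,0.9],[0,0,-20,0,0.9],[0,0,-14,0,0.9],[0,0,0,0,0.9],[0,0,0,0,0.9],[0,0,0,0,0.9]]

```text
clock: 11.78
tcp_pos: [0.4255, 0.355, 0.1012]
eef_rot: [179.2, 0.3, 113.2]
ft_force: [-0.2, -0.3, 0.4]
opening: 0.0091
```

```bash
python3 to.py 453.5 108.3 100 113.5
```

```text
t 11.8 pos [425.5 355.  101.2] rpy [179.2   0.3 113.2] open 9.1 F [-0.2 -0.3  0.4]
turn -0.3 then d [-237.4  -72.7    1.6]
without turn d [-237.8  -71.5    1.6]
```

Call:
jog_arm:
  deltas:
    - [[-20,-6,0,0,0.9],[-36,-11,0,0,0.9],[-36,-11,0,0,0.9],[-36,-11,0,0,0.9],[-36,-11,0,0,0.9],[-36,-11,0,0,0.9],[-22,-7,0,0,0.9],[-8,-3,0,0,0.9]]

```text
clock: 12.45
tcp_pos: [0.448, 0.1091, 0.0952]
eef_rot: [179.6, 0.2, 113.7]
ft_force: [0.8, 0.4, -0.5]
opening: 0.0092
```

Call:
jog_arm:
  deltas:
    - [[-3,-1,0,0,0.9],[0,0,0,0,0.9],[0,0,0,0,0.9],[0,0,0,0,0.9],[0,0,0,0,0.9],[0,0,0,0,0.9],[0,0,0,0,0.9],[0,0,0,0,0.9]]

```text
clock: 13.12
tcp_pos: [0.4465, 0.1087, 0.0927]
eef_rot: [179.8, 0.1, 113.8]
ft_force: [-0.0, 0.3, -0.1]
opening: 0.0093
```

```bash
python3 to.py 453.5 108.3 59.5 113.5; python3 - <<'E'
from h import *
b=capture('scene')[:,:,::-1][130:255,290:440]
cv2.imwrite('pics/br3.png',cv2.resize(b,(480,400),interpolation=2))
E
```

```text
t 13.1 pos [446.5 108.7  92.7] rpy [1.798e+02 1.000e-01 1.138e+02] open 9.3 F [-0.   0.3 -0.1]
turn 0.3 then d [-3.2  6.1 33.2]
without turn d [-3.2  6.1 33.2]
```

View pics/br3.png

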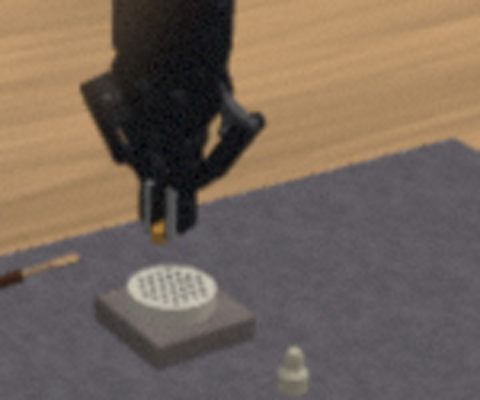

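The bridge is held between the tips, above the tray.

Call:
jog_arm:
  deltas:
    - [[-1.5,3,0,0,0.9],[-1.5,2.5,3,0,0.9],[0,0,8,0,0.9],[0,0,9,0,0.9],[0,0,6,0,0.9],[0,0,3,0,0.9],[0,0,0,0,0.9],[0,0,0,0,0.9]]

```text
clock: 13.83
tcp_pos: [0.453, 0.1083, 0.0597]
eef_rot: [179.9, 0.0, 113.8]
ft_force: [0.2, -0.3, -0.5]
opening: 0.0095
```

```bash
python3 to.py 453.5 108.3 59 113.5
```

```text
t 13.8 pos [453.  108.3  59.7] rpy [179.9   0.  113.8] open 9.5 F [ 0.2 -0.3 -0.5]
turn 0.3 then d [-0.1  0.4  0.7]
without turn d [-0.1  0.4  0.7]
```

Call:
jog_arm:
  deltas:
    - [[0,0,1,0,0.9],[0,0,0,0,0.9],[0,0,0,0,0.7],[0,0,0,0,0.5],[0,0,0,0,0.4],[0,0,0,0,0.4],[0,0,-6,0,0.4],[0,0,-14,0,0.4]]

```text
clock: 14.5
tcp_pos: [0.4512, 0.1079, 0.0778]
eef_rot: [-179.9, -0.0, 113.8]
ft_force: [0.6, -0.6, 0.4]
opening: 0.0254
```

Call:
jog_arm:
  deltas:
    - [[0,0,-20,0,0.4],[0,0,-20,0,0.2],[0,0,-15,0,-0.5],[0,0,0,0,-0.7],[0,0,0,0,-0.7],[0,0,0,0,-0.7],[0,0,0,0,-0.7],[0,0,0,0,-0.7]]

```text
clock: 15.17
tcp_pos: [0.452, 0.1081, 0.1379]
eef_rot: [179.9, 0.0, 113.8]
ft_force: [-0.8, -0.1, 0.2]
opening: 0.0726
```

```bash
python3 to.py 649 -85 100 113.5
```

```text
t 15.2 pos [452.  108.1 137.9] rpy [179.9   0.  113.8] open 72.6 F [-0.8 -0.1  0.2]
turn 0.3 then d [-255.6  103.6   38.3]
without turn d [-256.1  102.3   38.3]
```

Call:
jog_arm:
  deltas:
    - [[-20,8,0,0,-0.7],[-36,14.5,0,0,-0.7],[-36,14.5,0,0,-0.7],[-36,14.5,0,0,-0.7],[-36,14.5,0,0,-0.7],[-36,14.5,0,0,-0.7],[-28,11,0,0,-0.7],[-14,6,0,0,-0.7]]

```text
clock: 15.83
tcp_pos: [0.6373, -0.0788, 0.1242]
eef_rot: [-179.1, -0.5, 114.2]
ft_force: [0.9, 1.8, 0.0]
opening: 0.0727
```

Call:
jog_arm:
  deltas:
    - [[-4,1,0,0,-0.7],[0,0,8,0,-0.7],[0,0,12,0,-0.7],[0,0,12,0,-0.7],[0,0,5,0,-0.7],[0,0,0,0,-0.7],[0,0,0,0,-0.7],[0,0,0,0,-0.7]]

```text
clock: 16.5
tcp_pos: [0.6325, -0.0799, 0.0752]
eef_rot: [-178.4, -1.0, 114.2]
ft_force: [0.0, 0.4, -0.5]
opening: 0.0722
```

```bash
python3 to.py 649 -85 26 113.5; python3 - <<'E'
from h import *
im=capture('top')[:,:,::-1].copy();cv2.imwrite('pics/t2.png',im)
S=4;u,v,w,h=262,262,40,40
c=cv2.resize(im[v:v+h,u:u+w],None,fx=S,fy=S,interpolation=2).astype(int)
m=((c[:,:,2]-c[:,:,0])>35).astype(np.uint8)*255
k=max(cv2.findContours(m,0,1)[0],key=cv2.contourArea);k=(k+.5)/S-.5+np.array([u,v]);print('bridge',rect('top',k,.042))
t=blob(cv2.inRange(im,(125,)*3,(255,)*3),(262,262,40,40));print('tray',rect('top',t,.037))
E
```

```text
t 16.5 pos [632.5 -79.9  75.2] rpy [-178.4   -1.   114.2] open 72.2 F [ 0.   0.4 -0.5]
turn 0.7 then d [-12.1  14.4  48.6]
without turn d [-12.3  14.3  48.6]
bridge (array([451.8, 107.4]), array([11.8, 31.2]), 112.8)
tray (array([453.5, 107.6]), array([59.4, 59.2]), 88.4)
```

Bridge is centred on the tray within 2 mm. Next I correct the position over the model.

Call:
jog_arm:
  deltas:
    - [[-5,6,0,0.7,-0.7],[-5,6,0,0,-0.7],[-1,2,0,0,-0.7],[0,0,0,0,-0.7],[0,0,0,0,-0.7],[0,0,0,0,-0.7],[0,0,0,0,-0.7],[0,0,0,0,-0.7]]

```text
clock: 17.22
tcp_pos: [0.6549, -0.0849, 0.0785]
eef_rot: [-178.8, -0.8, 113.4]
ft_force: [-0.1, -0.2, -0.4]
opening: 0.0726
```

```bash
python3 to.py 649 -85 26 113.5; python3 - <<'E'
from h import *
b=capture('scene')[:,:,::-1][200:340,230:380]
cv2.imwrite('pics/m1.png',cv2.resize(b,(480,448),interpolation=2))
E
```

```text
t 17.2 pos [654.9 -84.9  78.5] rpy [-178.8   -0.8  113.4] open 72.6 F [-0.1 -0.2 -0.4]
turn -0.1 then d [ 1.6 -4.3 52.7]
without turn d [ 1.6 -4.3 52.7]
```

View pics/m1.png

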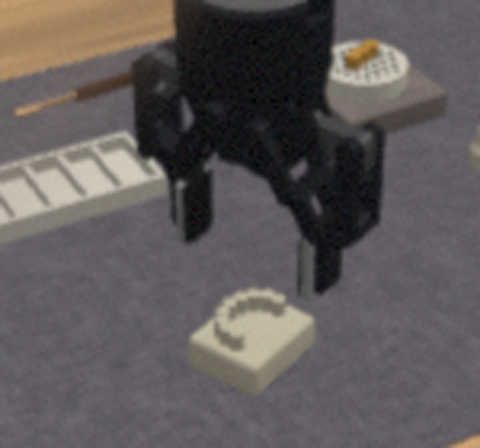

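The bridge lies on the tray. The gripper is aligned above the model, so I go down.

Call:
jog_arm:
  deltas:
    - [[1,-2,4,0,-0.7],[0.5,-2,8,0,-0.7],[0,0,12,0,-0.7],[0,0,12,0,-0.7],[0,0,9,0,-0.7],[0,0,5,0,-0.7],[0,0,1,0,-0.7],[0,0,0,0,-0.7]]

```text
clock: 17.93
tcp_pos: [0.6459, -0.0846, 0.0195]
eef_rot: [-178.5, -0.9, 113.4]
ft_force: [0.4, -0.4, -0.4]
opening: 0.0723
```

```bash
python3 to.py 649 -85 25 113.5
```

```text
t 17.9 pos [645.9 -84.6  19.5] rpy [-178.5   -0.9  113.4] open 72.3 F [ 0.4 -0.4 -0.4]
turn -0.1 then d [-1.6  2.6 -5.6]
without turn d [-1.6  2.6 -5.6]
```

Call:
jog_arm:
  deltas:
    - [[-0.5,1,-3,0,-0.7],[-0.5,1,-2,0,-0.7],[0,0,0,0,-0.5],[0,0,0,0,-0.3],[0,0,0,0,-0.1],[0,0,0,0,0.1],[0,0,0,0,0.1],[0,0,0,0,0.1]]
  newtons: 50

```text
clock: 18.6
tcp_pos: [0.6507, -0.085, 0.0274]
eef_rot: [-178.8, -0.8, 113.4]
ft_force: [-0.2, -0.2, -2.1]
opening: 0.0447
```

Call:
jog_arm:
  deltas:
    - [[0,0,0,0,0.1],[0,0,-4,0,0.1],[0,0,-10,0,0.1],[0,0,-14,0,0.1],[0,0,-14,0,0.1],[0,0,-8,0,0.1],[0,0,0,0,0.1],[0,0,0,0,0.1]]

```text
clock: 19.27
tcp_pos: [0.6514, -0.0851, 0.0825]
eef_rot: [-178.7, -0.8, 113.4]
ft_force: [-0.6, 0.4, -1.9]
opening: 0.0443
```

```bash
python3 to.py 537 -116.5 70 89.5
```

```text
t 19.3 pos [651.4 -85.1  82.5] rpy [-178.7   -0.8  113.4] open 44.3 F [-0.6  0.4 -1.9]
turn 23.9 then d [ -32.6 -113.8   14.6]
without turn d [  16.5 -117.1   15.4]
```

Call:
jog_arm:
  deltas:
    - [[0,0,0,5,0.1],[0,0,0,6,0.1],[0,0,0,6,0.1],[0,0,0,5,0.1],[0,0,0,1.5,0.1],[0,0,0,0,0.1],[0,0,0,0,0.1],[0,0,0,0,0.1]]

```text
clock: 19.93
tcp_pos: [0.6504, -0.085, 0.0817]
eef_rot: [-178.4, -0.2, 88.9]
ft_force: [0.5, 0.7, -1.5]
opening: 0.0447
```

Call:
jog_arm:
  deltas:
    - [[-4,-12,0,0,0.1],[-8,-26,0,0,0.1],[-8,-28,0,0,0.1],[-6,-24,0,0,0.1],[-4,-12,0,0,0.1],[-1,-5,0,0,0.1],[0,0,0,0,0.1],[0,0,0,0,0.1]]

```text
clock: 20.6
tcp_pos: [0.5396, -0.1143, 0.0833]
eef_rot: [-178.5, -0.2, 89.3]
ft_force: [0.5, 0.2, -0.9]
opening: 0.0445
```

```bash
python3 to.py 537 -117.5 28 89.5
```

```text
t 20.6 pos [ 539.6 -114.3   83.3] rpy [-178.5   -0.2   89.3] open 44.5 F [ 0.5  0.2 -0.9]
turn -0.2 then d [-3.4 -1.1 55.4]
without turn d [-3.4 -1.1 55.4]
```

Call:
jog_arm:
  deltas:
    - [[-2,0,4,0,0.1],[-1,-1,8,0,0.1],[0,0,12,0,0.1],[0,0,11,0,0.1],[0,0,8,0,0.1],[0,0,3,0,0.1],[0,0,0,0,0.1],[0,0,0,0,0.1]]

```text
clock: 21.27
tcp_pos: [0.5409, -0.1164, 0.0308]
eef_rot: [-178.5, -0.3, 89.4]
ft_force: [-0.3, -0.2, -1.7]
opening: 0.0447
```

```bash
python3 to.py 537 -117.3 27.5 89.5
```

```text
t 21.3 pos [ 540.9 -116.4   30.8] rpy [-178.5   -0.3   89.4] open 44.7 F [-0.3 -0.2 -1.7]
turn -0.1 then d [-0.9 -3.8  3.4]
without turn d [-0.9 -3.8  3.4]
```

Call:
jog_arm:
  deltas:
    - [[-0.5,-2.5,0,0,0.1],[0,-1,0,0,0.1],[0,0,1.5,0,0.1],[0,0,1,0,0.1],[0,0,0,0,0.1],[0,0,0,0,0.1],[0,0,0,0,0.1],[0,0,0,0,0.1]]

```text
clock: 21.93
tcp_pos: [0.5384, -0.1173, 0.0301]
eef_rot: [-178.7, -0.2, 89.4]
ft_force: [0.1, -0.8, -1.5]
opening: 0.0446
```

```bash
python3 to.py 537 -117.3 27.5 89.5
```

```text
t 21.9 pos [ 538.4 -117.3   30.1] rpy [-178.7   -0.2   89.4] open 44.6 F [ 0.1 -0.8 -1.5]
turn -0.1 then d [ 0.  -1.3  2.6]
without turn d [ 0.  -1.3  2.6]
```

Call:
jog_arm:
  deltas:
    - [[0,-1,2,0,0.1],[0,-0.5,2,0,0.1],[0,0,1,0,0.1],[0,0,0,0,0.1],[0,0,0,0,0.1],[0,0,0,0,0.1],[0,0,0,0,0.1],[0,0,0,0,0.1]]

```text
clock: 22.6
tcp_pos: [0.5378, -0.1177, 0.0269]
eef_rot: [-178.8, -0.2, 89.4]
ft_force: [-0.6, 1.2, 0.7]
opening: 0.0446
```

```bash
python3 to.py 537 -117.3 27.5 89.5
```

```text
t 22.6 pos [ 537.8 -117.7   26.9] rpy [-178.8   -0.2   89.4] open 44.6 F [-0.6  1.2  0.7]
turn -0.1 then d [ 0.4 -0.8 -0.6]
without turn d [ 0.4 -0.8 -0.6]
```

Call:
jog_arm:
  deltas:
    - [[0,0,0,0,-0.2],[0,0,0,0,-0.36],[0,0,0,0,-0.36],[0,0,0,0,-0.36],[0,0,-6,0,-0.36],[0,0,-14,0,-0.36],[0,0,-20,0,-0.36],[0,0,-20,0,-0.36]]

```text
clock: 23.27
tcp_pos: [0.5348, -0.1168, 0.0841]
eef_rot: [-178.2, -0.3, 89.4]
ft_force: [0.0, 0.5, -0.1]
opening: 0.0577
```

Call:
jog_arm:
  deltas:
    - [[0,0,-30,0,-0.36],[0,0,-30,0,-0.36],[0,0,-10,0,-0.36],[0,0,0,0,-0.36],[0,0,0,0,-0.36],[0,0,0,0,-0.36],[0,0,0,0,-0.36],[0,0,0,0,-0.36]]

```text
clock: 23.93
tcp_pos: [0.5374, -0.1173, 0.1595]
eef_rot: [-178.4, -0.3, 89.4]
ft_force: [0.3, -1.2, -0.9]
opening: 0.0582
```

```bash
python3 to.py 572 -358 150 89.5
```

```text
t 23.9 pos [ 537.4 -117.3  159.5] rpy [-178.4   -0.3   89.4] open 58.2 F [ 0.3 -1.2 -0.9]
turn -0.1 then d [-240.4   36.9    7.3]
without turn d [-240.4   37.2    7.3]
```

Call:
jog_arm:
  deltas:
    - [[-18,3,0,0,-0.36],[-36,6,0,0,-0.36],[-36,6,0,0,-0.36],[-36,6,0,0,-0.36],[-36,6,0,0,-0.36],[-36,6,0,0,-0.36],[-20,3,0,0,-0.36],[-8,1,0,0,-0.36]]

```text
clock: 24.6
tcp_pos: [0.5661, -0.3461, 0.14]
eef_rot: [-177.2, -1.0, 89.8]
ft_force: [0.4, 0.6, 0.0]
opening: 0.0579
```

Call:
jog_arm:
  deltas:
    - [[-3,0,0,0,-0.36],[0,0,0,0,-0.36],[0,0,0,0,-0.36],[0,0,0,0,-0.36],[0,0,0,0,-0.36],[0,0,0,0,-0.36],[0,0,0,0,-0.36],[0,0,0,0,-0.36]]

```text
clock: 25.27
tcp_pos: [0.5635, -0.3425, 0.1351]
eef_rot: [-176.7, -1.4, 90.0]
ft_force: [0.2, -0.2, 0.0]
opening: 0.0583
```

```bash
python3 to.py 572 -358 90 89.5; python3 - <<'E'
from h import *
im=capture('top')[:,:,::-1].copy();cv2.imwrite('pics/t3.png',im)
b=capture('scene')[:,:,::-1][210:390,60:350]
cv2.imwrite('pics/b1.png',cv2.resize(b,(797,495),interpolation=2))
S=4;u,v,w,h=345,225,50,40
t=blob(cv2.inRange(im,(125,)*3,(255,)*3),(345,222,52,36));print('model',rect('top',t,.023))
E
```

```text
t 25.3 pos [ 563.5 -342.5  135.1] rpy [-176.7   -1.4   90. ] open 58.3 F [ 0.2 -0.2  0. ]
turn 0.5 then d [-16.5  11.2  44.2]
without turn d [-16.6  11.1  44.2]
model (array([ 536.2, -118.2]), array([44.2, 55.4]), 91.5)
```

View pics/b1.png

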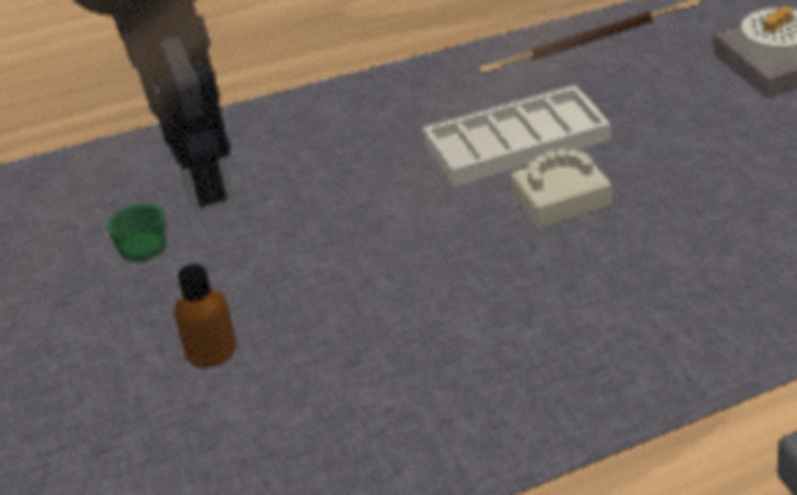

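Model stands behind the palette (gap about 29 mm, off centre by about 2 mm). Bottle is untouched at (205,320) in the crop, with the dish clear at (138,232).

Call:
jog_arm:
  deltas:
    - [[-6,4,4,0,-0.36],[-6,4,8,0,-0.36],[-2,1,8,0,-0.36],[0,0,8,0,-0.36],[0,0,4,0,-0.36],[0,0,0,0,-0.36],[0,0,0,0,-0.36],[0,0,0,0,-0.36]]

```text
clock: 26.03
tcp_pos: [0.5708, -0.3577, 0.097]
eef_rot: [-176.6, -1.4, 89.9]
ft_force: [0.2, 0.5, 0.2]
opening: 0.0579
```

```bash
python3 to.py 572 -358 90 89.5
```

```text
t 26.0 pos [ 570.8 -357.7   97. ] rpy [-176.6   -1.4   89.9] open 57.9 F [0.2 0.5 0.2]
turn 0.4 then d [-0.4  1.7  7. ]
without turn d [-0.4  1.7  7. ]
```

Call:
jog_arm:
  deltas:
    - [[-0.5,1,6,0,-0.36],[-0.5,1.5,12,0,-0.36],[-0.5,1.5,14,0,-0.36],[-0.5,1,14,0,-0.36],[0,0.5,10,0,-0.36],[0,0,6,0,-0.36],[0,0,1,0,-0.36],[0,0,0,0,-0.36]]

```text
clock: 26.7
tcp_pos: [0.572, -0.3573, 0.0259]
eef_rot: [-176.5, -1.5, 89.9]
ft_force: [0.1, -0.8, 0.1]
opening: 0.0582
```

```bash
python3 to.py 572 -358 28 89.5
```

```text
t 26.7 pos [ 572.  -357.3   25.9] rpy [-176.5   -1.5   89.9] open 58.2 F [ 0.1 -0.8  0.1]
turn 0.4 then d [-0.6 -0.2 -2.1]
without turn d [-0.6 -0.2 -2.1]
```

Call:
jog_arm:
  deltas:
    - [[0,0,-1.5,0,-0.2],[0,0,0,0,0],[0,0,0,0,0.2],[0,0,0,0,0.4],[0,0,0,0,0.45],[0,0,0,0,0.45],[0,0,0,0,0.45],[0,0,0,0,0.45]]
  newtons: 30

```text
clock: 27.37
tcp_pos: [0.5737, -0.3584, 0.0302]
eef_rot: [-176.8, -1.4, 89.9]
ft_force: [0.1, 0.1, 0.3]
opening: 0.0293
```

Call:
jog_arm:
  deltas:
    - [[0,0,-4,0,0.45],[0,0,-12,0,0.45],[0,0,-18,0,0.45],[0,0,-18,0,0.45],[0,0,-18,0,0.45],[0,0,-10,0,0.45],[0,0,0,0,0.45],[0,0,0,0,0.45]]

```text
clock: 28.03
tcp_pos: [0.5782, -0.3602, 0.1171]
eef_rot: [-176.7, -1.4, 89.9]
ft_force: [0.2, -0.2, -2.0]
opening: 0.0292
```

```bash
python3 to.py 454 6.6 105 89.5
```

```text
t 28.0 pos [ 578.2 -360.2  117.1] rpy [-176.7   -1.4   89.9] open 29.2 F [ 0.2 -0.2 -2. ]
turn 0.4 then d [ 365.3 -126.    28.1]
without turn d [ 366.2 -123.3   28. ]
```

Call:
jog_arm:
  deltas:
    - [[12,-4,0,0,0.45],[26,-9,0,0,0.45],[28,-10,1,0,0.45],[28,-10,1,0,0.45],[28,-10,1,0,0.45],[28,-10,1,0,0.45],[28,-10,1,0,0.45],[28,-10,1,0,0.45]]

```text
clock: 28.7
tcp_pos: [0.4963, -0.1451, 0.1121]
eef_rot: [-176.2, -1.6, 89.5]
ft_force: [-0.2, -0.3, 0.2]
opening: 0.0297
```

Call:
jog_arm:
  deltas:
    - [[28,-10,1,0,0.45],[28,-10,1,0,0.45],[28,-10,1,0,0.45],[28,-10,1,0,0.45],[20,-7,0,0,0.45],[12,-4,0,0,0.45],[5,-1,0,0,0.45],[0,0,0,0,0.45]]

```text
clock: 29.37
tcp_pos: [0.4241, 0.0215, 0.1058]
eef_rot: [-174.8, -2.0, 89.7]
ft_force: [-0.1, -0.2, -1.4]
opening: 0.0294
```

```bash
python3 to.py 454 6.6 50 89.5
```

```text
t 29.4 pos [424.1  21.5 105.8] rpy [-174.8   -2.    89.7] open 29.4 F [-0.1 -0.2 -1.4]
turn 0.2 then d [-16.6  34.9  52.4]
without turn d [-16.7  34.8  52.4]
```

Call:
jog_arm:
  deltas:
    - [[-3,6,0,0,0.45],[-4,9,0,0,0.45],[-4,9,0,0,0.45],[-3,6,0,0,0.45],[-1,2,0,0,0.45],[0,0,0,0,0.45],[0,0,0,0,0.45],[0,0,0,0,0.45]]

```text
clock: 30.03
tcp_pos: [0.461, 0.0006, 0.1004]
eef_rot: [-174.8, -1.9, 89.4]
ft_force: [0.1, 0.6, -0.6]
opening: 0.0294
```

```bash
python3 to.py 454 6.6 33 89.5
```

```text
t 30.0 pos [461.    0.6 100.4] rpy [-174.8   -1.9   89.4] open 29.4 F [ 0.1  0.6 -0.6]
turn -0.1 then d [ 3.7 -0.9 67.9]
without turn d [ 3.7 -0.9 67.9]
```

Call:
jog_arm:
  deltas:
    - [[1.5,0,6,0,0.45],[1.5,0,11,0,0.45],[0.5,0,14,0,0.45],[0,0,14,0,0.45],[0,0,8,0,0.45],[0,0,4,0,0.45],[0,0,0,0,0.45],[0,0,0,0,0.45]]

```text
clock: 30.7
tcp_pos: [0.453, 0.0076, 0.0381]
eef_rot: [-174.7, -1.9, 89.5]
ft_force: [-0.7, 0.0, -1.3]
opening: 0.0297
```

```bash
python3 to.py 454 6.6 30 89.5; python3 - <<'E'
from h import *
b=capture('scene')[:,:,::-1][140:290,210:390]
cv2.imwrite('pics/b2.png',cv2.resize(b,(600,500),interpolation=2))
E
```

```text
t 30.7 pos [453.    7.6  38.1] rpy [-174.7   -1.9   89.5] open 29.7 F [-0.7  0.  -1.3]
turn -0.0 then d [-1.3  1.8  8. ]
without turn d [-1.3  1.8  8. ]
```

View pics/b2.png

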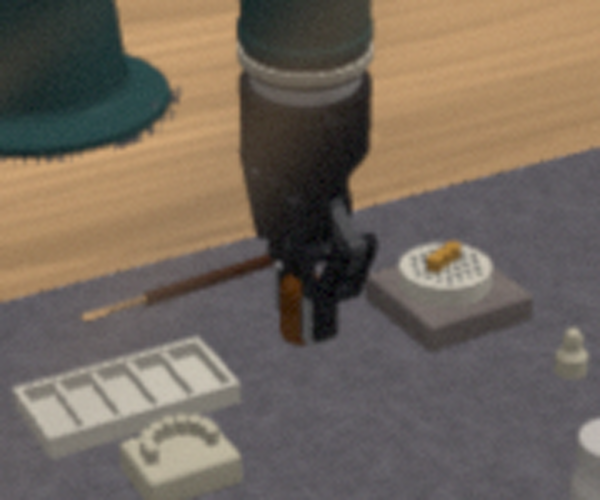

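The bottle is held between the palette and the stone, with bridge, tray and model all still in place. Lowering it now.

Call:
jog_arm:
  deltas:
    - [[-1,1,2,0,0.45],[0,1,3,0,0.45],[0,0,2,0,0.45],[0,0,1,0,0.45],[0,0,0,0,0.45],[0,0,0,0,0.45],[0,0,0,0,0.45],[0,0,0,0,0.45]]

```text
clock: 31.42
tcp_pos: [0.4574, 0.0065, 0.0319]
eef_rot: [-175.0, -1.9, 89.5]
ft_force: [0.1, -0.4, -1.3]
opening: 0.0297
```

```bash
python3 to.py 454 6.6 30 89.5
```

```text
t 31.4 pos [457.4   6.5  31.9] rpy [-175.    -1.9   89.5] open 29.7 F [ 0.1 -0.4 -1.3]
turn -0.0 then d [ 0.  -3.2  2.2]
without turn d [-0.  -3.2  2.2]
```

Call:
jog_arm:
  deltas:
    - [[0,-1.5,1,0,0.45],[0,-1,1.5,0,0.45],[0,0,1,0,0.45],[0,0,0,0,0.45],[0,0,0,0,0.45],[0,0,0,0,0.45],[0,0,0,0,0.45],[0,0,0,0,0.45]]

```text
clock: 32.08
tcp_pos: [0.4542, 0.0067, 0.0284]
eef_rot: [-175.0, -1.9, 89.5]
ft_force: [0.2, 0.4, -0.6]
opening: 0.0291
```

```bash
python3 to.py 454 6.6 30 89.5
```

```text
t 32.1 pos [454.2   6.7  28.4] rpy [-175.    -1.9   89.5] open 29.1 F [ 0.2  0.4 -0.6]
turn -0.0 then d [-0.  -0.3 -1.6]
without turn d [-0.  -0.3 -1.6]
```

Call:
jog_arm:
  deltas:
    - [[0,0,1,0,0.45],[0,0,0,0,0.45],[0,0,0,0,0.2],[0,0,0,0,0],[0,0,0,0,-0.2],[0,0,0,0,-0.36],[0,0,0,0,-0.36],[0,0,0,0,-0.36]]

```text
clock: 32.75
tcp_pos: [0.4552, 0.0067, 0.0285]
eef_rot: [-175.1, -1.9, 89.5]
ft_force: [0.1, 0.6, 0.4]
opening: 0.0586
```

```bash
python3 to.py 454 6.6 140 89.5
```

```text
t 32.8 pos [455.2   6.7  28.5] rpy [-175.1   -1.9   89.5] open 58.6 F [0.1 0.6 0.4]
turn -0.0 then d [   3.6  -10.7 -110.9]
without turn d [   3.6  -10.7 -110.9]
```

Call:
jog_arm:
  deltas:
    - [[0,-0.5,-6,0,-0.36],[0.5,-1,-12,0,-0.36],[0.5,-1.5,-16,0,-0.36],[0.5,-1.5,-18,0,-0.36],[0.5,-2,-20,0,-0.36],[0.5,-1.5,-16,0,-0.36],[0,-0.5,-8,0,-0.36],[0,0,0,0,-0.36]]

```text
clock: 33.42
tcp_pos: [0.4531, 0.006, 0.1298]
eef_rot: [-174.9, -1.9, 89.5]
ft_force: [0.8, -0.3, 0.3]
opening: 0.0581
```

```bash
python3 to.py 674 75 130 89.5;python3 - <<'E'
from h import *
im=capture('top')[:,:,::-1].copy();cv2.imwrite('pics/t4.png',im)
b=capture('scene')[:,:,::-1][130:330,200:440]
cv2.imwrite('pics/b3.png',cv2.resize(b,(600,500),interpolation=2))
E
```

```text
t 33.4 pos [453.1   6.  129.8] rpy [-174.9   -1.9   89.5] open 58.1 F [ 0.8 -0.3  0.3]
turn -0.0 then d [ 70.9 219.6 -17.6]
without turn d [ 71.1 219.6 -17.6]
```

View pics/b3.png

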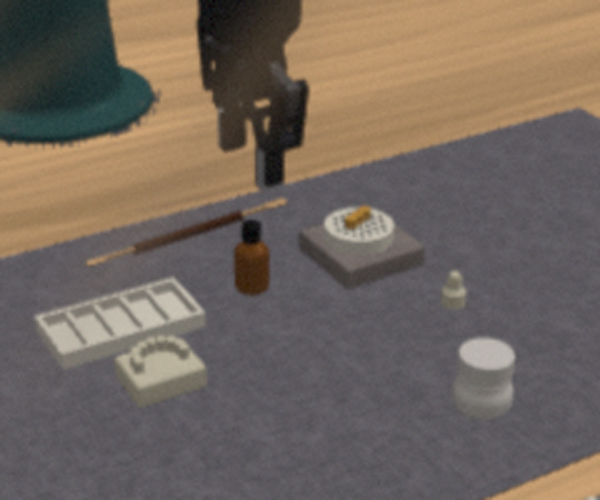

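The bottle stands upright in the gap, released. Only the jar remains. I move there more slowly to limit wrist tilt.

Call:
jog_arm:
  deltas:
    - [[3,9,-1,0,-0.64],[6,18,-1.5,0,-0.64],[7,22,-1.5,0,-0.64],[7,22,-1.5,0,-0.64],[7,22,-1.5,0,-0.64],[7,22,-1.5,0,-0.64],[7,22,-1.5,0,-0.64],[7,22,-1.5,0,-0.64]]

```text
clock: 34.18
tcp_pos: [0.6102, 0.0582, 0.1115]
eef_rot: [-173.5, -1.9, 89.3]
ft_force: [0.2, 0.1, 0.1]
opening: 0.0702
```

Call:
jog_arm:
  deltas:
    - [[6,20,-1.5,0,-0.64],[5,16,-1,0,-0.64],[3,10,-1,0,-0.64],[2,6,-0.5,0,-0.64],[1,3,0,0,-0.64],[0,0,0,0,-0.64],[0,0,0,0,-0.64],[0,0,0,0,-0.64]]

```text
clock: 34.85
tcp_pos: [0.6687, 0.0785, 0.0944]
eef_rot: [-172.6, -1.9, 89.3]
ft_force: [-0.5, 0.5, -0.2]
opening: 0.0703
```

```bash
python3 to.py 674 75 90 89.5
```

```text
t 34.9 pos [668.7  78.5  94.4] rpy [-172.6   -1.9   89.3] open 70.3 F [-0.5  0.5 -0.2]
turn -0.2 then d [-3.6  5.9  3.5]
without turn d [-3.6  5.9  3.5]
```

The wrist has picked up 7° of tilt in world x. I'll turn the jaws to lie along y so the pads still meet the jar wall squarely.

Call:
jog_arm:
  deltas:
    - [[0,0,-1,4,-0.64],[0,0,-1,6,-0.64],[0,0,-1,6,-0.64],[0,0,-1,6,-0.64],[0,0,-1,6,-0.64],[0,0,0,6,-0.64],[0,0,0,6,-0.64],[0,0,0,6,-0.64]]

```text
clock: 35.52
tcp_pos: [0.663, 0.076, 0.1007]
eef_rot: [-173.5, 4.4, 41.5]
ft_force: [0.4, -0.7, -0.3]
opening: 0.07
```

Call:
jog_arm:
  deltas:
    - [[0,0,0,6,-0.64],[0,0,0,6,-0.64],[0,0,0,6,-0.64],[0,0,0,6,-0.64],[0,0,0,6,-0.64],[0,0,0,6,-0.64],[0,0,0,4,-0.64],[0,0,0,0,-0.64]]

```text
clock: 36.18
tcp_pos: [0.6572, 0.0735, 0.1039]
eef_rot: [-178.2, 7.6, -1.1]
ft_force: [-0.1, -0.2, -0.2]
opening: 0.0703
```

```bash
python3 to.py 674 75 85 -0.5
```

```text
t 36.2 pos [657.2  73.5 103.9] rpy [-178.2    7.6   -1.1] open 70.3 F [-0.1 -0.2 -0.2]
turn -0.6 then d [19.1 -1.2 16.5]
without turn d [19.1 -1.3 16.5]
```

Call:
jog_arm:
  deltas:
    - [[4,0,2,-0.6,-0.64],[6,0,4,0,-0.64],[5,-1,4,0,-0.64],[3,0,4,0,-0.64],[0,0,2,0,-0.64],[0,0,0,0,-0.64],[0,0,0,0,-0.64],[0,0,0,0,-0.64]]

```text
clock: 36.85
tcp_pos: [0.6734, 0.0744, 0.0832]
eef_rot: [-178.1, 7.7, -0.0]
ft_force: [0.3, 0.2, 0.2]
opening: 0.0697
```

```bash
python3 to.py 675.5 75 28 -0.5
```

```text
t 36.9 pos [673.4  74.4  83.2] rpy [-178.1    7.7   -0. ] open 69.7 F [0.3 0.2 0.2]
turn 0.5 then d [ 9.5  1.2 54.5]
without turn d [ 9.5  1.2 54.5]
```

Call:
jog_arm:
  deltas:
    - [[1,0,5,0,-0.64],[2,0,9,0,-0.64],[2,0.5,12,0,-0.64],[2,0.5,11,0,-0.64],[1.5,0,8,0,-0.64],[1,0,5,0,-0.64],[0,0,1,0,-0.64],[0,0,0,0,-0.64]]

```text
clock: 37.52
tcp_pos: [0.6747, 0.0752, 0.0242]
eef_rot: [-178.1, 7.8, 0.0]
ft_force: [-0.5, -0.4, -0.7]
opening: 0.0701
```

```bash
python3 to.py 675.5 75 27 -0.5; python3 - <<'E'
from h import *
b=capture('scene')[:,:,::-1][180:320,330:470]
cv2.imwrite('pics/j1.png',cv2.resize(b,(480,480),interpolation=2))
E
```

```text
t 37.5 pos [674.7  75.2  24.2] rpy [-178.1    7.8    0. ] open 70.1 F [-0.5 -0.4 -0.7]
turn 0.5 then d [ 0.4  0.1 -2.9]
without turn d [ 0.4  0.1 -2.9]
```

View pics/j1.png

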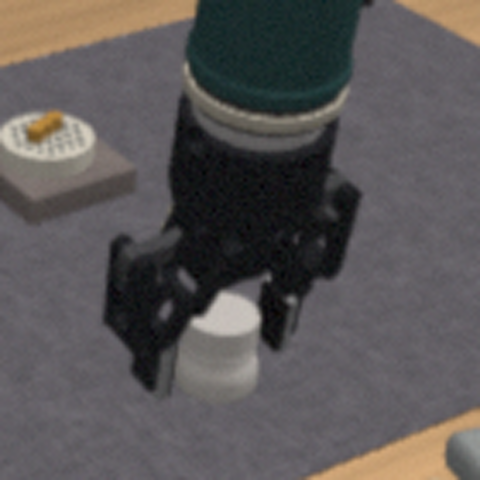

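The jaws straddle the jar evenly. Grip and lift.

Call:
jog_arm:
  deltas:
    - [[0,0,-1.5,0,-0.5],[0,0,-1,0,-0.3],[0,0,0,0,-0.1],[0,0,0,0,0.1],[0,0,0,0,0.1],[0,0,0,0,0.1],[0,0,0,0,0.1],[0,0,0,0,0.1]]
  newtons: 40

```text
clock: 38.23
tcp_pos: [0.6773, 0.0752, 0.0302]
eef_rot: [-178.1, 7.5, 0.0]
ft_force: [-0.3, 0.3, -0.5]
opening: 0.0414
```

```bash
python3 to.py 675.5 75 27 -0.5
```

```text
t 38.2 pos [677.3  75.2  30.2] rpy [-178.1    7.5    0. ] open 41.4 F [-0.3  0.3 -0.5]
turn 0.5 then d [-1.3  0.3  3.4]
without turn d [-1.3  0.3  3.4]
```

Call:
jog_arm:
  deltas:
    - [[0,0,-3,0,0.1],[-1,0,-8,0,0.1],[-2,0,-14,0,0.1],[-2,0,-18,0,0.1],[-2,0,-16,0,0.1],[-1,0,-8,0,0.1],[0,0,0,0,0.1],[0,0,0,0,0.1]]

```text
clock: 38.9
tcp_pos: [0.6781, 0.0727, 0.1049]
eef_rot: [-178.1, 7.5, 0.0]
ft_force: [0.5, -0.2, 0.1]
opening: 0.0414
```

```bash
python3 to.py 453.3 -228 110 -0.5
```

```text
t 38.9 pos [678.1  72.7 104.9] rpy [-178.1    7.5    0. ] open 41.4 F [ 0.5 -0.2  0.1]
turn 0.5 then d [-220.9  303.2   13.9]
without turn d [-223.6  301.3   14.3]
```

Call:
jog_arm:
  deltas:
    - [[-7,10,0,0,0.1],[-14,19,0,0,0.1],[-17,23,0,0,0.1],[-17,23,0,0,0.1],[-17,23,0,0,0.1],[-17,23,0,0,0.1],[-17,23,0,0,0.1],[-17,23,0,0,0.1]]

```text
clock: 39.57
tcp_pos: [0.5462, -0.0987, 0.1095]
eef_rot: [-178.0, 8.0, 0.5]
ft_force: [0.1, -0.8, -1.1]
opening: 0.0416
```

Call:
jog_arm:
  deltas:
    - [[-17,23,0,0,0.1],[-17,23,0,0,0.1],[-17,23,0,0,0.1],[-15,20,0,0,0.1],[-10,14,0,0,0.1],[-6,8,0,0,0.1],[0,0,0,0,0.1],[0,0,0,0,0.1]]

```text
clock: 40.23
tcp_pos: [0.4458, -0.2192, 0.1105]
eef_rot: [-177.8, 8.9, 0.2]
ft_force: [0.5, -0.6, -0.6]
opening: 0.0415
```

```bash
python3 to.py 453.3 -228 60 -0.5; python3 - <<'E'
from h import *
im=capture('top')[:,:,::-1].copy();cv2.imwrite('pics/t5.png',im)
print('old jar spot max',im[180:210,280:305].min(2).max())
b=capture('scene')[:,:,::-1][150:310,110:310]
cv2.imwrite('pics/j2.png',cv2.resize(b,(600,480),interpolation=2))
E
```

```text
t 40.2 pos [ 445.8 -219.2  110.5] rpy [-177.8    8.9    0.2] open 41.5 F [ 0.5 -0.6 -0.6]
turn 0.7 then d [15.3 10.6 48.4]
without turn d [15.2 10.7 48.4]
old jar spot max 105
```

View pics/j2.png

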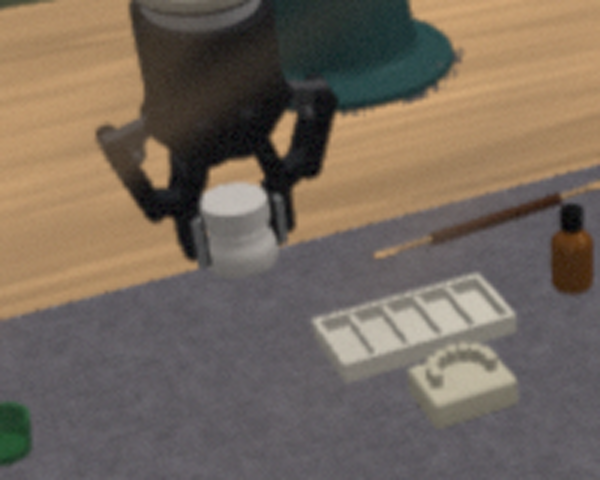

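The jar is held upright in front of the target spot, and its old spot is empty. I'll centre it and lower it.

Call:
jog_arm:
  deltas:
    - [[4,3,3,0,0.1],[5,4,6,0,0.1],[4,3,8,0,0.1],[2,1,8,0,0.1],[1,0,6,0,0.1],[0,0,3,0,0.1],[0,0,0,0,0.1],[0,0,0,0,0.1]]

```text
clock: 41.0
tcp_pos: [0.4609, -0.2255, 0.0682]
eef_rot: [-177.7, 9.0, 0.6]
ft_force: [-0.6, -0.1, -1.1]
opening: 0.0414
```

```bash
python3 to.py 455.5 -228 40 0
```

```text
t 41.0 pos [ 460.9 -225.5   68.2] rpy [-177.7    9.     0.6] open 41.4 F [-0.6 -0.1 -1.1]
turn 0.6 then d [-1.   3.6 28.6]
without turn d [-1.   3.6 28.6]
```

Call:
jog_arm:
  deltas:
    - [[0,1,3,0.6,0.1],[0,1.5,6,0,0.1],[0,1,8,0,0.1],[0,0,7,0,0.1],[0,0,4,0,0.1],[0,0,1,0,0.1],[0,0,0,0,0.1],[0,0,0,0,0.1]]

```text
clock: 41.67
tcp_pos: [0.4553, -0.2282, 0.0366]
eef_rot: [-177.8, 9.0, -0.1]
ft_force: [0.3, 0.0, -1.2]
opening: 0.0419
```

```bash
python3 to.py 455.5 -228 31 0
```

```text
t 41.7 pos [ 455.3 -228.2   36.6] rpy [-1.778e+02  9.000e+00 -1.000e-01] open 41.9 F [ 0.3  0.  -1.2]
turn -0.1 then d [1.1 0.  5.5]
without turn d [1.1 0.  5.5]
```

Call:
jog_arm:
  deltas:
    - [[0,0,2,0,0.1],[1,0,2,0,0.1],[0,0,1,0,0.1],[0,0,0,0,0.1],[0,0,0,0,0.1],[0,0,0,0,0.1],[0,0,0,0,0.1],[0,0,0,0,0.1]]

```text
clock: 42.33
tcp_pos: [0.4567, -0.2284, 0.0321]
eef_rot: [-177.8, 8.9, -0.1]
ft_force: [0.4, 0.3, -0.5]
opening: 0.0415
```

```bash
python3 to.py 455.5 -228 31 0
```

```text
t 42.3 pos [ 456.7 -228.4   32.1] rpy [-1.778e+02  8.900e+00 -1.000e-01] open 41.5 F [ 0.4  0.3 -0.5]
turn -0.1 then d [-1.  -0.4  1.3]
without turn d [-1.  -0.4  1.3]
```

Call:
jog_arm:
  deltas:
    - [[0,0,1.5,0,0.1],[0,0,1,0,0.1],[0,0,0,0,0.1],[0,0,0,0,0.1],[0,0,0,0,0.1],[0,0,0,0,0.1],[0,0,0,0,0.1],[0,0,0,0,0.1]]

```text
clock: 43.0
tcp_pos: [0.4564, -0.2284, 0.0295]
eef_rot: [-177.9, 8.9, -0.1]
ft_force: [-0.2, -0.3, -0.3]
opening: 0.0413
```

```bash
python3 to.py 455.5 -228 31 0
```

```text
t 43.0 pos [ 456.4 -228.4   29.5] rpy [-1.779e+02  8.900e+00 -1.000e-01] open 41.3 F [-0.2 -0.3 -0.3]
turn -0.1 then d [-1.1 -0.4 -1.3]
without turn d [-1.1 -0.4 -1.3]
```

Call:
jog_arm:
  deltas:
    - [[0,0,1.5,0,0.1],[0,0,0,0,0.1],[0,0,0,0,0.1],[0,0,0,0,-0.05],[0,0,0,0,-0.15],[0,0,0,0,-0.3],[0,0,0,0,-0.3],[0,0,0,0,-0.3]]

```text
clock: 43.67
tcp_pos: [0.4567, -0.2287, 0.0286]
eef_rot: [-177.9, 8.8, -0.1]
ft_force: [0.0, 0.5, 0.1]
opening: 0.0553
```

```bash
python3 to.py 456 -228.4 120 0
```

```text
t 43.7 pos [ 456.7 -228.7   28.6] rpy [-1.779e+02  8.800e+00 -1.000e-01] open 55.3 F [0.  0.5 0.1]
turn -0.1 then d [-14.7  -3.6 -90.1]
without turn d [-14.7  -3.6 -90.1]
```

Call:
jog_arm:
  deltas:
    - [[-0.5,0,-5,0,-0.3],[-1.5,-0.5,-10,0,-0.3],[-2.5,-0.5,-16,0,-0.3],[-3,-0.5,-20,0,-0.3],[-3,-0.5,-20,0,-0.3],[-3,-0.5,-16,0,-0.3],[-2,0,-10,0,-0.3],[-1,0,-5,0,-0.3]]

```text
clock: 44.33
tcp_pos: [0.4547, -0.2292, 0.1391]
eef_rot: [-177.8, 9.0, -0.0]
ft_force: [0.7, 0.0, -0.5]
opening: 0.0556
```

Call:
jog_arm:
  deltas:
    - [[0,0,-20,0,-0.3],[0,15,-25,0,-0.3],[0,25,-20,0,-0.3],[0,25,-10,0,-0.3],[0,25,0,0,-0.3],[0,15,0,0,-0.3],[0,5,0,0,-0.3],[0,0,0,0,-0.3]]

```text
clock: 45.0
tcp_pos: [0.465, -0.3448, 0.2138]
eef_rot: [-177.8, 9.0, 0.1]
ft_force: [0.6, 0.6, -1.3]
opening: 0.0554
```

```bash
python3 to.py 456 -228.4 120 0; python3 - <<'E'
from h import *
im=capture('top')[:,:,::-1].copy();cv2.imwrite('pics/t6.png',im)
sc=capture('scene')[:,:,::-1].copy()
a=cv2.resize(im[180:340,160:500],None,fx=2.3,fy=2.3,interpolation=2)[:, :782];b=cv2.resize(sc[120:370,60:480],(0,0),fx=.92,fy=.92)
cv2.imwrite('pics/f.png',cv2.copyMakeBorder(b,0,0,0,782-b.shape[1],0) if 0 else np.vstack([a[:360],cv2.copyMakeBorder(b,0,0,0,782-b.shape[1],0)]))
br=cv2.inRange(im,(125,)*3,(255,)*3)
for n,bx,z in[('tray',(262,262,40,40),.037),('model',(345,222,60,36),.023),('palette',(335,261,75,48),.017),('jar',(400,250,45,45),.048)]:
    try: print(n,rect('top',blob(br,bx),z))
    except Exception as e: print(n,e)
o=((im[:,:,2].astype(int)-im[:,:,0])>25).astype(np.uint8)*255
for n,bx,z in[('bridge',(265,262,32,35),.042),('bottle',(300,250,40,55),.025)]:print(n,rect('top',blob(o,bx),z))
d=(im.max(2)<60).astype(np.uint8)*255;print('cap',rect('top',blob(d,(300,250,40,50)),.062))
c0=cv2.imread('pics/top0.png');
for n,(u,v) in{'dish':(475,279),'die':(269,244)}.items():print(n,'diff',np.abs(c0[v-10:v+11,u-10:u+11].astype(int)-im[v-10:v+11,u-10:u+11]).mean())
E
```

```text
t 45.0 pos [ 465.  -344.8  213.8] rpy [-1.778e+02  9.000e+00  1.000e-01] open 55.4 F [ 0.6  0.6 -1.3]
turn 0.1 then d [   5.7 -112.7   98.5]
without turn d [   5.9 -112.7   98.5]
tray (array([453.5, 107.6]), array([59.4, 59.2]), 88.4)
model (array([ 535.3, -118.4]), array([53.5, 43.4]), 88.4)
palette (array([ 455.1, -115.7]), array([123.1,  62.7]), 88.4)
jar (array([ 455.7, -224.9]), array([46.7, 39.2]), 88.4)
bridge (array([452.1, 107.4]), array([12.6, 31.8]), 111.7)
bottle (array([451.4,   3.9]), array([24.9, 24.9]), 88.4)
cap (array([451.1,   4.2]), array([9.7, 9.7]), 88.4)
dish diff 6.030234315948602
die diff 5.478458049886621
```

View pics/f.png

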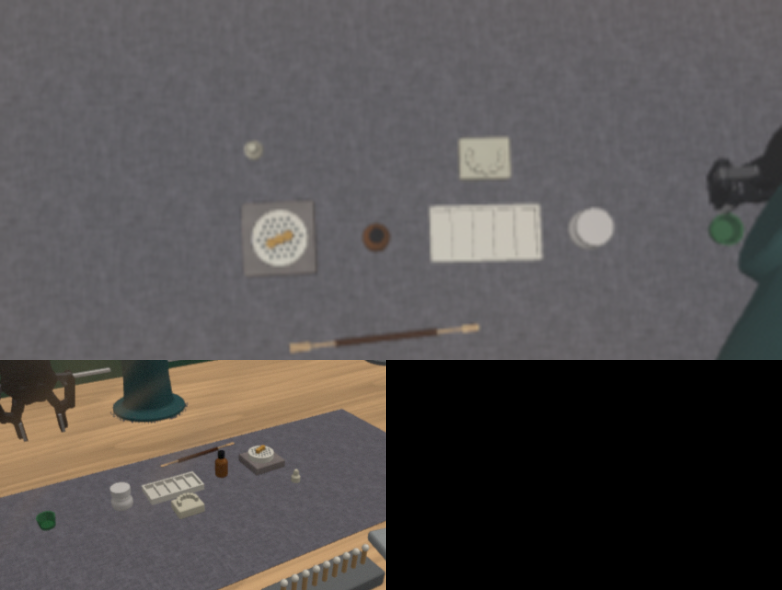

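Final view: the bridge is on the tray on the stone, the bottle is in the gap, the jar is at the far end, and the model is behind the palette. Die and dish are where they were, and the arm is clear. Handing in.

```bash
python3 -c "
from bench import order
print(order.close_job())"
```

```text
the job is handed in; nothing more can be done
None
```

I laid out the bench in the order you asked and handed the job in at about 45 s, with everything let go and the arm clear of it all. No verdict was reported.

What the last camera check showed:

| Thing | Result |
|---|---|
| Tray | within about 1.5 mm of the stone's centre |
| Bridge | within about 1.5 mm of the tray's centre |
| Model | gap to the palette about 28 mm, 2–3 mm off its centre line, square to it |
| Bottle | upright, 2–3 mm from the middle of the gap between palette and stone |
| Jar | upright, in line with the palette |
| Dish and die | no visible movement |

- **Half-way for the bottle:** I took this as equal gaps to the palette's end and the stone's edge, not the midpoint between their centres, which lies about 10 mm away.
- **Jar gap:** the mask centre of -225 mm suggests about 27 mm, but it includes the jar's side. The release position of -228 mm puts the gap at about 30 mm, so I left it.
- **Dish and die:** the before-and-after picture differences were small, 6.0 and 5.5 grey levels. I put this down to image noise and the arm's shadow.
- **Wrist tilt:** the wrist drifted to about 9° of tilt during the long moves. I turned the jaws for the jar because of it, and the jar still stands upright.

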